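Set a rack light's hanger at its balance point

TASK

Find the balance point of the LED rack light on the balancing stand: slide it along over the round pipe, without lifting it off or pressing it down hard, until its heavy driver end tips up off the rest and the light stays level on the pipe by itself. Then slide the hanger along the light until its tab stands right above the middle of the pipe, and leave the light balanced level on the pipe by itself. Leave the other things on the bench alone.

Things in the scene. Friction and masses are not known exactly. Their poses are not given: they have to be found in the camera images.
- light: LED rack light: aluminium batten, white diffuser below, 360 mm long (its y axis), 38 wide (x), 22 high (z); origin at the centre of its underside. 0.6 to 0.96 kg; heavy driver at its +y end. The balance point differs from light to light: y = 30 to 75 mm. At the start it lies tilted 0.16 rad, driver end down, across the pipe and on the driver-side rest. Friction on the pipe about 0.6.
- plain_end (a point): grip point on the light's plain end, on its centre line 15 mm from the end (y = -165 mm) and 11 mm above the underside; same axes as the light. Free to grip across the 38 mm width.
- driver_top (a point): centre of the top of the white driver box (34 mm wide, 80 mm long, 16 mm high) fixed on top of the light at y = 93 to 173 mm; its weight, 0.19 to 0.53 kg, cannot be seen.
- hanger (a joint): position of the hanger along the light's y axis, in m, 0 at the light's middle, from -0.15 to 0.078; it slides in the slot on top of the light and stays where it is left (slides at about 1 N)
- hanger_tab (a point): centre of the hanger's upright steel tab, 10 mm across the light (x), 18 mm along it (y) and 26 mm high, with a hole through it; the tab stands on a 6 mm foot on top of the light, so this point is 41 mm above the light's underside. The hanger weighs 12 g.
- stand: fixed balancing stand: plywood board 170 x 250 x 12 mm, origin at the centre of its underside on the bench. The light lies along its y axis. Across it, along its x axis, a fixed pipe offcut 110 mm in diameter, rubber-sleeved, its axis 67 mm above the origin. Two forked rests, at y = +85 and -85 mm.
- fulcrum_top (a point): topmost line of the pipe at its middle, 122 mm above the bench; the stand's axes. A free light shows by its tilt how far its centre of mass is off this line: about 0.03 rad towards that side for each mm, until it lands on a rest at 0.16 rad. Rolling resistance of the sleeve can hide up to about 0.03 rad; a rocking light comes to rest in a second or two.
- driver_rest (a point): forked rest under the driver side, y = +85 mm on the stand: top of a 10 mm rubber crossbar, 109 mm above the bench, between two upright pins 58 mm apart, 8 mm thick (11 mm caps), that reach 132 mm above the bench and keep the light in line
- plain_rest (a point): the same forked rest on the plain-end side, y = -85 mm on the stand
- spool: black and green twist-tie spool, 61 mm across, 40 mm high, bystander
- tally: chrome tally counter, 58 x 50 x 27 mm, bystander
- marker: lying felt marker, 124 mm long, 19 mm thick, bystander
- clip: lying spring clip for bag mouths, 71 x 21 x 10 mm, bystander
- tape: roll of tape lying flat, 90 mm across, 48 mm high, bystander
- cup: sample cup with a lid, 64 mm across, 58 mm high, bystander

How it is judged:
By the outcome, as a careful person would: the job done as asked, in the order asked, and still so for the second after the job is handed in, with the robot touching nothing.
It also fails if it takes over 72 s, if anything falls off the work surface, if the arm or the gripper's body presses on something with over 40 N, if the wrist force passes 120 N, or if a joint passes its speed limit or range.

ROBOT

A 6-joint arm with a two-finger parallel gripper is mounted at the origin on a cart in front of the work surface, level with it; the furniture and walls round the work are solid. World frame = base frame: x ahead of the robot, y to its left, z up, the work surface at z = 0. Lengths are in mm, angles in rad, forces in N, time in s.
With the tool pointing down it reaches from about 325 to 875 mm from the base axis. Payload 4.4 kg.
Tool frame: the origin (TCP) lies on the centre line of the jaws, within the pads' length; the fingertips stand ahead of it and the grasp point (between the pads) lies 6 mm ahead of it (ctrl.tcp_to_tips is the z of the fingertips in the tool frame, in mm); z points along the fingers, y is the line along which they close (so a half turn about z gives the same grasp; the last joint's range is limited). The gripper opens to 85 mm and grips with 20 to 120 N. Pads are 22 mm wide; open, the fingers measure 114 mm over their backs; the gripper's body (76 mm by 85 mm) begins 54 mm behind the grasp point. The pads swing forward as they close: fully open they stand 13 mm farther back than shut.
Start: joints at [1.046, 0.207, 1.542, -0, 1.393, -0.15], TCP at [209.974, 535.293, 256.282] pointing down, gripper open.
Joint ranges: [-2.73, 2.73], [-0.86, 2.22], [0.23, 2.46], [-1.11, 4.25], [0.08, 2.63], [-2.82, 2.82]. Speed limits (rad/s): [2.79, 2.79, 3.14, 3.14, 3.14, 3.14].

INTERFACE

Orientations are given as a 3x3 rotation matrix whose columns are the frame's x, y, z axes.
In Python, from plant import ctrl, sensors, optics gives the robot as it stands. Calls block until the motion is done:
- ctrl.move_ptp(position, orientation): joint-space move of the TCP to a pose.
- ctrl.move_l(position, rot=None, vel=150, threshold=None): straight line of the TCP; rot=None keeps the orientation; vel is the mean speed in mm/s. With threshold (N) it stops when the force on the tool has changed by that much, and returns True; else False.
- ctrl.set_joints(angles): joint-space move.
- ctrl.gripper_to(opening, force=None): finger opening in mm; force is the grip in N (None keeps the last); returns when the fingers have stopped.
- ctrl.hold(seconds).
- ctrl.solve_ik(position, orientation): joint angles nearest the present ones, or None.
- sensors.read_state(): the state.
- optics.grab_frame(name): name is "scene" or "top"; returns (picture, depth): 420x560x3 uint8, red, green, blue; 420x560 float32, mm along the optical axis (not along the pixel's ray), 0 where there is no reading.
- optics.camera_params(name): a dict with "mtx" (3x3 intrinsics, pixels), "R" (3x3) and "t" (3): a world point X has camera coordinates R X + t. Camera axes: x right, y down, z forward; pixel columns grow to the right and rows downward; lengths in mm; the calibration is good to about 2 mm. A picture is of the moment at which its call begins. camera_params takes no time and is no camera call.
A pose or a line that the arm cannot do raises ctrl.MotionError and nothing moves.
- ctrl.finish_job(): hands the job in; it is judged then, once.
The state is a dict: "t": time; "q": joint angles; "qvel": joint speeds; "tau": joint torques, N m; "eef_pos": TCP position; "eef_rot": TCP orientation; "force": force on the tool from outside, world axes, zero at the start; "wrist_torque": the same for the moment, N m; "grip_width": finger opening in mm; "grasp_force": force on a finger pad.
Only numpy, scipy, OpenCV 4.12 (cv2) and the standard library are available. Lean on these libraries where they do the work, as an engineer would, in place of code of your own. Each camera call takes 0.05 s, during which the arm holds its last target. There are 200 camera calls.

## Working session

There is one attempt and no reset: what is moved stays moved. The work goes in short steps, each a Python script; the robot and the scene stay as the last script left them, time stands still between calls to the robot, and variables do not carry over. Pictures are saved under pics/ and viewed, at most 10 in all, crops included, and the job is handed in when it is done.

```bash
mkdir -p pics; ls; python3 - <<'E'
from plant import ctrl,sensors,optics
import cv2
for n in("scene","top"):
    p,d=optics.grab_frame(n); cv2.imwrite(f"pics/{n}0.png",p[:,:,::-1])
    c=optics.camera_params(n); print(n,c["mtx"].tolist(),(-c["R"].T@c["t"]).round(),c["R"].round(3).tolist())
s=sensors.read_state();print(s["t"],s["eef_rot"].round(3) if hasattr(s["eef_rot"],'round') else s["eef_rot"],ctrl.tcp_to_tips)
E
```

```text
pics
scene [[419.5098222394787, 0.0, 280.86561755211045], [0.0, 419.5098222394787, 211.1892251883191], [0.0, 0.0, 1.0]] [-114. -655.  569.] [[0.691, -0.723, -0.005], [-0.304, -0.284, -0.909], [0.656, 0.63, -0.416]]
top [[405.5754402965117, 0.0, 271.90795892109236], [0.0, 405.5754402965117, 210.709020930441], [0.0, 0.0, 1.0]] [ 444.  -17. 1003.] [[0.026, -0.999, 0.026], [-0.992, -0.029, -0.12], [0.121, -0.022, -0.992]]
0.1 [[-0.931  0.365 -0.001]
 [ 0.365  0.931 -0.002]
 [ 0.    -0.002 -1.   ]] 25.0
```

View pics/scene0.png

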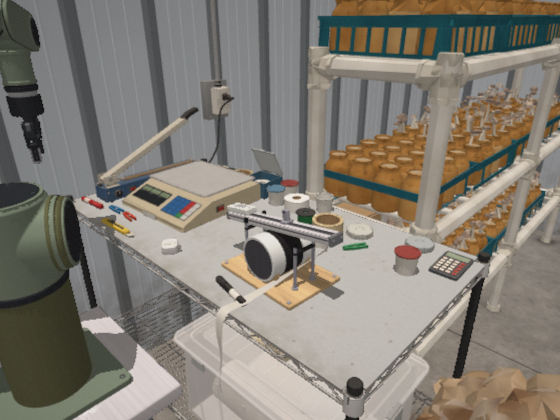

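View pics/top0.png

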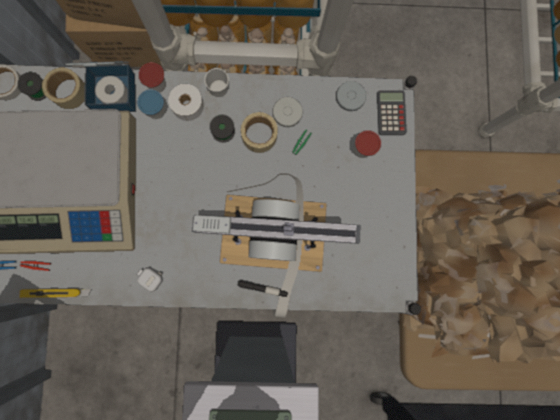

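```bash
cat > h.py <<'E'
from plant import ctrl,sensors,optics
import numpy as np,cv2
def cloud(n):
    p,d=optics.grab_frame(n);c=optics.camera_params(n)
    v,u=np.mgrid[:420,:560];K=c["mtx"]
    P=np.stack([(u-K[0,2])/K[0,0]*d,(v-K[1,2])/K[1,1]*d,d],-1)
    return p,d,(P-c["t"])@c["R"]
E
python3 - <<'E'
from h import *
p,d,X=cloud("top")
a=cv2.resize(p[185:285,180:370],None,fx=4,fy=4,interpolation=cv2.INTER_CUBIC)
q,e,Y=cloud("scene")
b=cv2.resize(q[190:310,205:355],None,fx=4,fy=4,interpolation=cv2.INTER_CUBIC)
cv2.imwrite("pics/a.png",a[:,:,::-1]);cv2.imwrite("pics/b.png",b[:,:,::-1])
# along light line in top image
for u in range(190,362,6):
    v=222+(u-193)*13/163
    print(u,[X[int(round(v+k)),u].round().astype(int).tolist() for k in(-4,0,4)])
E
```

```text
190 [[542, 162, 1], [532, 162, 0], [522, 161, 0]]
196 [[529, 125, 135], [520, 125, 134], [512, 124, 134]]
202 [[527, 112, 136], [518, 111, 139], [510, 111, 136]]
208 [[527, 99, 137], [519, 99, 137], [510, 98, 139]]
214 [[525, 86, 140], [517, 85, 141], [508, 85, 140]]
220 [[525, 73, 144], [517, 72, 144], [508, 72, 144]]
226 [[524, 60, 143], [515, 59, 148], [507, 59, 144]]
232 [[525, 48, 131], [516, 48, 132], [508, 48, 129]]
238 [[523, 35, 133], [515, 35, 132], [506, 35, 134]]
244 [[523, 22, 137], [515, 22, 134], [506, 22, 137]]
250 [[521, 9, 137], [513, 9, 137], [504, 9, 138]]
256 [[521, -4, 139], [513, -4, 138], [504, -4, 139]]
262 [[520, -16, 140], [511, -17, 138], [503, -17, 140]]
268 [[520, -29, 145], [511, -29, 141], [503, -30, 144]]
274 [[520, -42, 145], [511, -42, 146], [503, -42, 145]]
280 [[518, -55, 145], [510, -55, 145], [501, -55, 146]]
286 [[518, -67, 156], [507, -66, 182], [501, -67, 155]]
292 [[516, -79, 158], [507, -79, 160], [499, -80, 156]]
298 [[516, -92, 156], [508, -92, 154], [500, -93, 153]]
304 [[514, -105, 156], [506, -105, 154], [498, -105, 157]]
310 [[515, -117, 159], [506, -117, 157], [498, -117, 157]]
316 [[513, -129, 160], [505, -130, 154], [496, -130, 160]]
322 [[513, -141, 164], [505, -142, 160], [496, -142, 162]]
328 [[511, -154, 163], [503, -154, 164], [494, -154, 165]]
334 [[511, -166, 167], [503, -167, 162], [495, -166, 168]]
340 [[509, -178, 168], [501, -178, 169], [493, -179, 167]]
346 [[509, -190, 171], [501, -191, 167], [493, -190, 170]]
352 [[508, -203, 170], [499, -203, 171], [491, -202, 172]]
358 [[508, -214, 174], [500, -214, 175], [491, -214, 175]]
```

View pics/a.png

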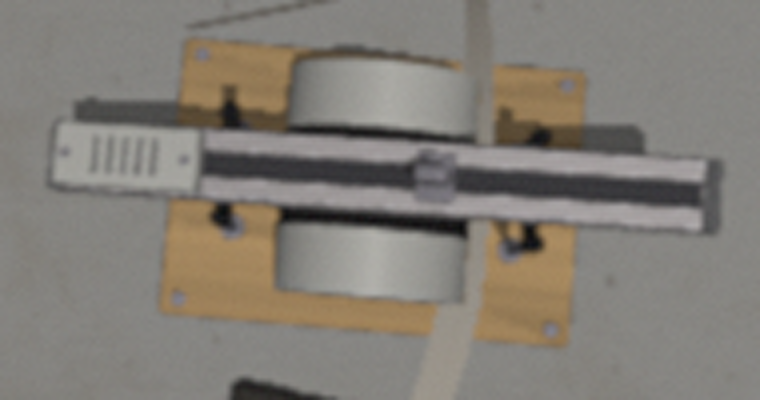

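View pics/b.png

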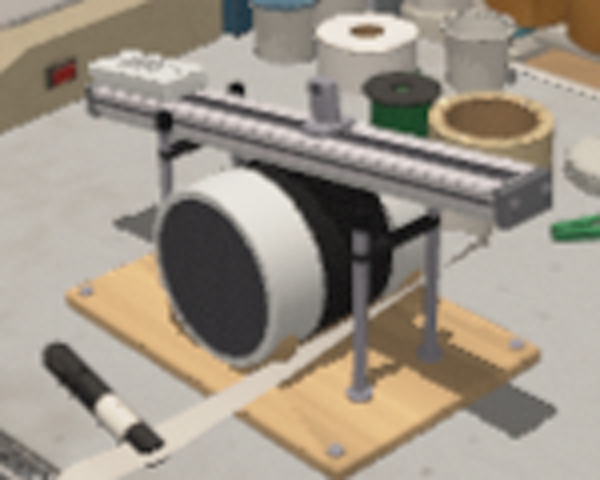

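The top view shows the driver at the left (pixels about 193–230, world +y), the hanger at about (288,229), the pipe centred near (273,232), and the plain end at about (359,235). Next I'll measure the stand and the light.

```bash
cat >> h.py <<'E'
from scipy.optimize import least_squares
def light(X,ax,pc):
    """ax: unit 2D along light +y ; pc: fulcrum xy. s along, w across"""
    r=X[...,:2]-pc; s=r@ax; w=r@np.array([ax[1],-ax[0]]); return s,w,X[...,2]
def measure(S,verbose=True):
    """tilt (positive=driver down) from aluminium top, via robust fit; hanger s"""
    ax,pc=np.array(S["ax"]),np.array(S["pc"])
    p,d,X=cloud("top"); s,w,z=light(X,ax,pc)
    on=(z>118)&(z<178)&(abs(w-0)<22)&(d>0)&(abs(s)<270)
    return p,d,X,s,w,z,on
E
python3 - <<'E'
from h import *
p,d,X=cloud("top")
hsv=cv2.cvtColor(p,cv2.COLOR_RGB2HSV)
m=((hsv[...,0]>8)&(hsv[...,0]<25)&(hsv[...,1]>90)&(abs(X[...,2]-12)<8)).astype(np.uint8)
m[:190]=0;m[285:]=0;m[:,:210]=0;m[:,340:]=0
pts=np.argwhere(m)[:, ::-1]
c=optics.camera_params("top");K=c["mtx"];o=-c["R"].T@c["t"]
def ray(uv,h):
    uv=np.atleast_2d(uv).astype(float);r=np.c_[(uv-K[:2,2])/[K[0,0],K[1,1]],np.ones(len(uv))]@c["R"]
    return (o+r*((h-o[2])/r[:,2])[:,None])
B=ray(pts,12)[:,:2]
(cx,cy),sz,ang=cv2.minAreaRect(B.astype(np.float32));print("board",cx,cy,sz,ang)
box=cv2.boxPoints(((cx,cy),sz,ang));print(box.round(1).tolist())
e=[box[1]-box[0],box[2]-box[1]];L=max(e,key=np.linalg.norm);L=L/np.linalg.norm(L);L*=np.sign(L[1]);print("stand y axis",L)
# pipe circle
r=X[...,:2]-[cx,cy];s=r@L;w=r@[L[1],-L[0]];z=X[...,2]
k=(abs(w)>30)&(abs(w)<80)&(abs(s)<52)&(z>75)&(z<128)
# exclude rails etc
f=least_squares(lambda q:np.hypot(s[k]-q[0],z[k]-q[1])-55,[0,67],loss="soft_l1");print("pipe s,z",f.x,k.sum(),np.abs(f.fun).mean())
print("pipe w range",np.percentile(w[k],[1,99]))
# light
k=(z>118)&(z<185)&(abs(w)<30)&(d>0)&(abs(s)<270)
q=cv2.minAreaRect(X[...,:2][k].astype(np.float32));print("light",q)
al=np.polyfit(X[...,1][k],X[...,0][k],1);print("line x=",al)
a=np.array([al[0],1]);a/=np.linalg.norm(a);print("light ax",a)
r=X[...,:2]-[cx,cy];s=r@a;w=r@[a[1],-a[0]]
print("s range",s[k].min(),s[k].max(),"w",np.percentile(w[k],[1,50,99]))
kk=k&(s<-40)&(z<180); ff=least_squares(lambda q:q[0]+q[1]*s[kk]-z[kk],[150,-.16],loss="soft_l1");print("top z=a+b s",ff.x)
kh=k&(z>ff.x[0]+ff.x[1]*s+14)&(s<60);print("hanger",X[kh].mean(0),s[kh].mean(),kh.sum(),z[kh].max())
E
```

```text
board 511.1759033203125 -44.545310974121094 (245.83731079101562, 166.50857543945312) 86.7667236328125
[[421.1000061035156, -162.60000610351562], [587.4000244140625, -172.0], [601.2000122070312, 73.5], [435.0, 82.9000015258789]]
stand y axis [0.05640153 0.9984082 ]
pipe s,z [ 0.93037009 67.20461101] 1449 1.0786877381802742
pipe w range [-64.26661164  64.58795605]
light ((511.2554626464844, -42.74516296386719), (350.5060729980469, 59.90637969970703), 86.77021789550781)
line x= [4.65540624e-02 5.12470270e+02]
light ax [0.0465037  0.99891812]
s range -173.32614332494222 176.98944010104344 w [-27.7079395   -0.93838291  27.58672606]
top z=a+b s [144.99807019  -0.16386238]
hanger [509.46270441 -68.21649938 180.20605739] -23.725249055573727 46 184.58359220685966
```

```bash
cat >> h.py <<'E'
L=np.array([.0564,.9984]);N=np.array([L[1],-L[0]]);PC=np.array([511.18,-44.55])+.93*L
R=np.array([[L[0],N[0],0],[L[1],N[1],0],[0,0,-1.]])
def W(s,w,z): return np.r_[PC+s*L+w*N,z]
def tilt(lo=-100,hi=78):
    p,d,X=cloud("top");s,w,z=light(X,L,PC)
    k=(z>115)&(z<190)&(abs(w)<16)&(s>lo)&(s<hi)
    # drop driver box: points more than 9 mm over the robust line
    f=least_squares(lambda q:q[0]+q[1]*s[k]-z[k],[144,-.1],loss="soft_l1",f_scale=1.5)
    k2=k&(abs(f.x[0]+f.x[1]*s-z)<7); b=np.polyfit(s[k2],z[k2],1)
    kh=(abs(w)<14)&(s>lo)&(s<hi)&(z-np.polyval(b,s)>20)&(z-np.polyval(b,s)<40)
    hs=(s[kh].min()+s[kh].max())/2 if kh.sum()>5 else None
    return -np.arctan(b[0]),b[1],k2.sum(),hs,X
def st(): 
    x=sensors.read_state();return round(x["t"],2),np.round(x["eef_pos"],1).tolist(),np.round(x["force"],1).tolist(),round(x["grip_width"],1),round(x["grasp_force"],1)
E
python3 - <<'E'
from h import *
t,z0,n,hs,X=tilt(-170,78);print("tilt",t,z0,n,hs)
s,w,z=light(X,L,PC);k=(z>155)&(z<185)&(s<-110)&(s>-190)&(abs(w)<30);w0=(w[k].min()+w[k].max())/2;print("w end",w[k].min(),w[k].max(),"smin",s[k].min())
q=sensors.read_state()["q"]
for sg in(1,-1):
    Rr=R@np.diag([sg,sg,1]);print(sg,[ctrl.solve_ik(W(a,0,z),Rr) for a,z in((-162,260),(-240,170),(0,240))])
E
```

```text
tilt 0.16102244263892476 145.34431766429276 1741 -24.19821416834599
w end -18.642795845031525 21.10386578323202 smin -174.36077706138758
1 [array([-5.47828881e-01,  1.34712602e-01,  1.61725281e+00, -4.44089210e-16,
        1.38962724e+00, -4.91398471e-01]), array([-6.68489830e-01,  2.85676237e-01,  1.63181183e+00, -4.44089210e-16,
        1.22410459e+00, -6.12059420e-01]), array([-2.53922145e-01,  8.91933576e-02,  1.71025228e+00, -4.44089210e-16,
        1.34214701e+00, -1.97491736e-01])]
-1 [array([-5.47828881e-01,  1.34712602e-01,  1.61725281e+00, -4.44089210e-16,
        1.38962724e+00,  2.65019418e+00]), array([-6.68489830e-01,  2.85676237e-01,  1.63181183e+00, -4.44089210e-16,
        1.22410459e+00,  2.52953323e+00]), None]
```

```bash
python3 - <<'E'
from h import *
ctrl.gripper_to(62)
ctrl.move_ptp(W(-162,1.2,230),R);print(st())
print(ctrl.move_l(W(-162,1.2,167.5),vel=120,threshold=6),st())
ctrl.gripper_to(30,force=40);print(st())
th=.162
p=np.array(sensors.read_state()["eef_pos"]);n=20
ctrl.move_l(p+n*np.r_[-L*np.cos(th),np.sin(th)],vel=40);print(st())
print("held",tilt()[:4])
ctrl.gripper_to(62);ctrl.hold(.4);print(st());print("free",tilt()[:4])
E
```

```text
(3.48, [503.6, -204.7, 230.0], [-0.3, -0.2, 1.1], 61.8, 0.0)
False (4.15, [503.7, -205.5, 167.9], [0.4, -0.6, 0.9], 61.9, 0.0)
(4.48, [503.9, -205.9, 168.8], [-0.5, 0.0, 2.7], 37.6, 46.3)
(5.15, [502.5, -224.7, 171.5], [0.1, 5.5, 0.5], 37.2, 45.9)
held (np.float64(0.16042500704022036), np.float64(145.20695543571537), np.int64(1213), np.float64(-43.73082341395257))
(5.97, [502.7, -225.7, 172.0], [0.7, -0.3, 0.4], 62.1, 0.0)
free (np.float64(0.1638004082140805), np.float64(145.39215767418244), np.int64(1204), np.float64(-43.467633240290354))
```

```bash
python3 - <<'E'
from h import *
th=.162
for i in range(10):
    ctrl.gripper_to(30,force=40)
    p=np.array(sensors.read_state()["eef_pos"])
    ctrl.move_l(p+4.5*np.r_[-L*np.cos(th),np.sin(th)],vel=40)
    ctrl.gripper_to(62);ctrl.hold(.5);r=tilt();print(st(),np.round(r[:4],3))
    if r[0]<.148: break
for i in range(4): ctrl.hold(.4);print(np.round(tilt()[:4],3))
print(st())
E
```

```text
(7.53, [502.4, -230.0, 172.8], [0.7, -0.2, -0.1], 62.0, 0.0) [ 1.66000e-01  1.45319e+02  1.19300e+03 -4.65000e+01]
(9.04, [502.1, -234.4, 173.7], [0.2, 0.6, 0.7], 62.1, 0.0) [ 1.65000e-01  1.45235e+02  1.17100e+03 -5.04150e+01]
(10.56, [501.8, -238.8, 174.6], [0.4, 0.4, 0.6], 61.9, 0.0) [1.65000e-01 1.45423e+02 1.14100e+03 6.69100e+00]
(12.07, [501.4, -243.3, 175.5], [0.6, -0.1, -0.4], 62.1, 0.0) [1.66000e-01 1.45268e+02 1.12000e+03 3.92400e+00]
(13.58, [501.2, -247.7, 176.3], [-0.6, 0.5, -0.3], 61.9, 0.0) [1.67000e-01 1.45335e+02 1.10000e+03 3.19800e+00]
(15.1, [500.8, -252.1, 177.2], [-0.4, 1.1, -0.2], 62.3, 0.0) [ 1.66000e-01  1.45263e+02  1.07200e+03 -3.26300e+00]
(16.62, [500.6, -256.5, 178.0], [1.2, -0.7, -0.0], 61.9, 0.0) [ 1.67000e-01  1.45275e+02  1.05200e+03 -3.37600e+00]
(18.13, [500.3, -261.0, 178.8], [-0.3, -0.2, 0.6], 62.0, 0.0) [ 1.66000e-01  1.45232e+02  1.02200e+03 -1.99900e+00]
(19.65, [500.0, -265.5, 179.6], [-0.1, -0.3, 0.1], 62.0, 0.0) [ 1.65000e-01  1.45255e+02  9.97000e+02 -2.61800e+00]
(21.17, [499.7, -269.9, 180.4], [-0.4, 0.1, 0.6], 61.9, 0.0) [ 1.65000e-01  1.45209e+02  9.62000e+02 -1.39690e+01]
[ 1.6600e-01  1.4519e+02  9.6900e+02 -3.6210e+00]
[ 1.67000e-01  1.45188e+02  9.63000e+02 -4.35500e+00]
[ 1.66000e-01  1.45199e+02  9.64000e+02 -3.63300e+00]
[ 1.69000e-01  1.45122e+02  9.71000e+02 -4.95400e+00]
(22.97, [499.7, -269.9, 180.4], [-0.5, 0.7, -0.1], 62.1, 0.0)
```

```bash
python3 - <<'E'
from h import *
p,d=optics.grab_frame("top");q,e=optics.grab_frame("scene")
a=cv2.resize(p[185:285,180:400],(800,364),interpolation=cv2.INTER_CUBIC)
b=cv2.resize(q[180:310,190:380],(800,547),interpolation=cv2.INTER_CUBIC)
cv2.imwrite("pics/c.png",np.vstack([a[:,:,::-1],b[:,:,::-1]]) if 0 else cv2.resize(np.vstack([a,b])[:,:,::-1],(527,600)))
E
```

```text
(no output)
```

View pics/c.png

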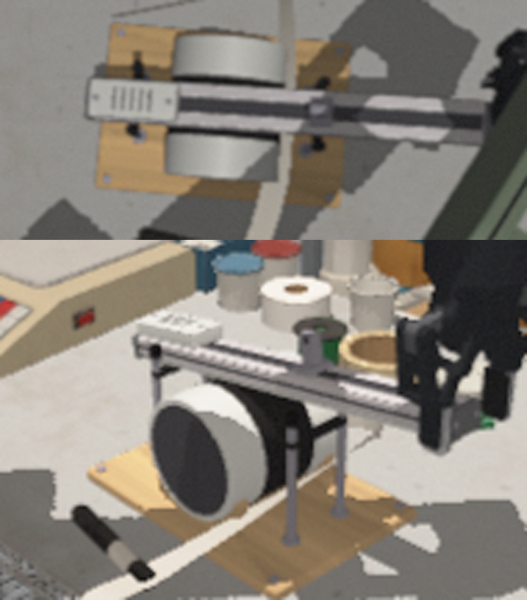

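The light has slid outward. The driver's inner edge is at about u=254 and the hanger at about u=313 in the full picture, and it's still resting on the driver side. I'll check how far it actually slid.

```bash
cat >> h.py <<'E'
def feats(X,t,z0):
    """s of driver-box inner edge and hanger tab (colour free), heights over the top plane, and driver end"""
    s,w,z=light(X,L,PC);h=(z-(z0-np.tan(t)*s))*np.cos(t)
    k=(abs(w)<12)&(h>20)&(h<42)&(abs(s)<110); hang=None
    if k.sum()>5: hang=(np.percentile(s[k],3)+np.percentile(s[k],97))/2, np.median(h[k]), k.sum()
    k=(abs(w)<12)&(h>9)&(h<19)&(s>-10)&(s<180); ks=s[k]
    return hang,(np.percentile(ks,2),ks.max())
E
python3 - <<'E'
from h import *
r=tilt();r2=tilt(-80,20);print(np.round(r[:3],3),np.round(r2[:3],3));print(feats(r2[4],r2[0],r2[1]))
E
```

```text
[1.6600e-01 1.4527e+02 9.7000e+02] [1.79000e-01 1.44794e+02 6.92000e+02]
((np.float64(11.653352447870795), np.float64(28.122956207120012), np.int64(82)), (np.float64(46.113275877646366), np.float64(124.32076970096304)))
```

```bash
python3 - <<'E'
from h import *
th=.163
p=np.array(sensors.read_state()["eef_pos"])
ctrl.move_l(np.r_[p[:2]+12*L,175.2],vel=100)
for i in range(4):
    ctrl.gripper_to(30,force=80)
    p=np.array(sensors.read_state()["eef_pos"])
    ctrl.move_l(p+4.5*np.r_[-L*np.cos(th),np.sin(th)],vel=40);ctrl.hold(.1)
    ctrl.gripper_to(62);ctrl.hold(.5);r=tilt(-80,20);print(st(),np.round(r[:3],3),feats(r[4],r[0],r[1])[1])
    if r[0]<.15: break
if r[0]<.15:
    for i in range(3): ctrl.hold(.4);r=tilt(-80,20);print(np.round(r[:3],3),feats(r[4],r[0],r[1])[1])
print(st())
E
```

```text
(25.07, [500.0, -262.5, 176.0], [-0.3, -0.2, -0.2], 62.3, 0.0) [1.67000e-01 1.45031e+02 7.03000e+02] (np.float64(42.59612992336619), np.float64(120.65216372148404))
(26.7, [499.5, -266.9, 176.7], [0.2, -0.5, 0.2], 62.2, 0.0) [6.30000e-02 1.44201e+02 7.08000e+02] (np.float64(36.79002602388475), np.float64(115.04187282547099))
[1.05000e-01 1.44352e+02 7.24000e+02] (np.float64(37.69638433335766), np.float64(116.18314167887767))
[7.50000e-02 1.44163e+02 7.08000e+02] (np.float64(37.213503280033144), np.float64(115.60286930145641))
[7.80000e-02 1.44207e+02 7.12000e+02] (np.float64(37.15935138084541), np.float64(115.32200028639475))
(28.05, [499.5, -266.9, 176.7], [-0.2, 0.8, -0.8], 62.0, 0.0)
```

```bash
cat >> h.py <<'E'
def slide(dmm,th,ztcp=None,force=80,wait=1.3):
    p=np.array(sensors.read_state()["eef_pos"])
    if ztcp: ctrl.move_l(np.r_[p[:2],ztcp],vel=80)
    ctrl.gripper_to(30,force=force)
    p=np.array(sensors.read_state()["eef_pos"])
    ctrl.move_l(p+dmm*np.r_[-L*np.cos(th),np.sin(th)],vel=30);ctrl.hold(.1)
    ctrl.gripper_to(62);ctrl.hold(wait)
    for i in range(2):
        ctrl.hold(.2);r=tilt(-80,20);print(np.round(r[:3],3),feats(r[4],r[0],r[1])[1],st())
E
python3 - <<'E'
from h import *
slide(3.6,.078,156.7)
E
```

```text
[-7.00000e-03  1.43936e+02  7.02000e+02] (np.float64(31.653875595677665), np.float64(109.83313195518664)) (31.08, [499.4, -270.6, 157.3], [-0.0, -0.8, -0.0], 61.9, 0.0)
[-6.00000e-03  1.43798e+02  7.05000e+02] (np.float64(31.62083128291041), np.float64(109.76469344013199)) (31.33, [499.4, -270.7, 157.3], [0.3, -1.1, 0.2], 62.1, 0.0)
```

```bash
cat >> h.py <<'E'
def scan():
    out={}
    for n in("top","scene"):
        p,d,X=cloud(n);s,w,z=light(X,L,PC)
        k=(abs(w)<11)&(z>159)&(z<180)&(abs(s)<115)
        # hanger tab: keep densest cluster
        if k.sum()>5:
            m=np.median(s[k]);k&=abs(s-m)<16
            out[n]=[np.round(np.percentile(v[k],[2,50,98]),1).tolist() for v in(s,w,z)]+[int(k.sum())]
        k=(abs(w)>30)&(abs(w)<62)&(abs(s)<54)&(z>70)&(z<128)&(np.hypot(s,z-67)<60)
        f=least_squares(lambda q:np.hypot(s[k]-q[0],z[k]-q[1])-55,[0,67],loss="soft_l1")
        out[n+"_pipe"]=(f.x.round(2).tolist(),int(k.sum()))
    return out
E
python3 - <<'E'
from h import *
p=np.array(sensors.read_state()["eef_pos"])
ctrl.move_l(p+[0,0,70],vel=150)
ctrl.move_l(W(-200,0,235),vel=200)
ctrl.gripper_to(32)
print(np.round(tilt(-110,20)[:3],3),scan(),st())
E
```

```text
[1.00000e-02 1.43667e+02 8.53000e+02] {'top': [[50.3, 65.5, 80.9], [-10.5, -0.3, 10.4], [159.5, 161.4, 164.1], 155], 'top_pipe': ([0.01, 67.3], 1366), 'scene': [[33.4, 48.6, 62.5], [-9.4, -0.5, 9.9], [159.1, 159.8, 160.8], 46], 'scene_pipe': ([1.09, 66.1], 475)} (32.79, [499.9, -243.5, 235.0], [-0.4, 0.1, -1.1], 32.1, 0.0)
```

```bash
sed -i 's/(z>159)&(z<180)&(abs(s)<115)/(z>165)\&(z<182)\&(abs(s)<115)/' h.py; python3 - <<'E'
from h import *
print(np.round(tilt(-110,20)[:3],3),scan(),st())
p,d=optics.grab_frame("top");q,e=optics.grab_frame("scene")
a=cv2.resize(p[185:285,180:400],(600,273),interpolation=cv2.INTER_CUBIC)
b=cv2.resize(q[200:310,190:390],(600,327),interpolation=cv2.INTER_CUBIC)
cv2.imwrite("pics/d.png",np.vstack([a,b])[:,:,::-1])
E
```

```text
[1.20000e-02 1.43691e+02 8.56000e+02] {'top': [[-102.8, -94.2, -86.7], [-6.0, -1.2, 4.0], [168.2, 175.0, 177.9], 46], 'top_pipe': ([0.01, 67.24], 1359), 'scene': [[-104.6, -98.2, -89.0], [-6.8, -3.8, 2.3], [165.5, 171.9, 175.3], 43], 'scene_pipe': ([1.26, 66.14], 472)} (32.94, [500.0, -243.4, 235.0], [-0.8, 0.2, 0.3], 32.0, 0.0)
```

View pics/d.png

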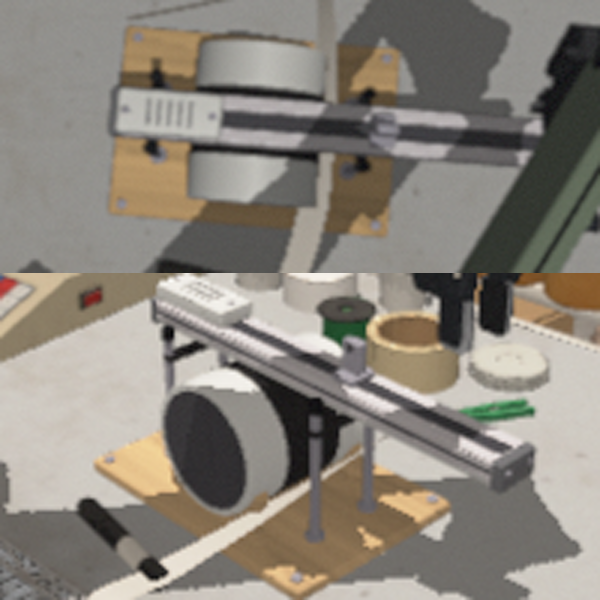

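The light sits close to level by itself. The tab is at about (383,126) in the crop, s≈-95 mm. I'll grip the tab and slide it to the pipe, plus an allowance for the later correction.

```bash
python3 - <<'E'
from h import *
ctrl.move_l(W(-95.5,-1,210),vel=200)
print(ctrl.move_l(W(-95.5,-1,174),vel=80,threshold=5),st())
ctrl.gripper_to(5,force=25);print(st())
p=np.array(sensors.read_state()["eef_pos"])
ctrl.move_l(p+np.r_[97.5*L,0],vel=60);print(st())
ctrl.gripper_to(32);ctrl.hold(.2);print(st())
p=np.array(sensors.read_state()["eef_pos"])
ctrl.move_l(p+[0,0,50],vel=120);ctrl.move_l(W(-215,0,215),vel=220)
ctrl.gripper_to(62)
for i in range(2):
    r=tilt(-110,-15);print(np.round(r[:3],3),feats(r[4],r[0],r[1])[1],scan(),st());ctrl.hold(.2)
E
```

```text
False (34.33, [504.7, -139.1, 173.7], [0.7, 0.6, -0.5], 31.6, 0.0)
(34.64, [505.2, -139.2, 174.6], [-1.6, -0.7, 1.1], 9.7, 30.6)
(36.41, [510.3, -40.8, 175.7], [-4.2, -0.5, 8.9], 9.7, 31.8)
(36.96, [510.5, -41.7, 174.2], [-0.1, -0.4, -0.2], 32.1, 0.0)
[3.40000e-02 1.43928e+02 6.72000e+02] (np.float64(32.496985772002965), np.float64(111.57372557348057)) {'top': [[-4.0, 4.5, 12.6], [-6.6, -2.3, 2.0], [170.8, 175.7, 178.3], 41], 'top_pipe': ([-0.06, 67.33], 1365), 'scene': [[-4.1, 2.3, 12.9], [-7.7, -4.5, 2.2], [165.6, 171.0, 176.1], 39], 'scene_pipe': ([1.21, 66.09], 471)} (39.21, [499.2, -258.2, 215.1], [0.2, 0.0, 0.4], 62.0, 0.0)
[3.2000e-02 1.4405e+02 6.7400e+02] (np.float64(32.479895834544116), np.float64(111.66816956605335)) {'top': [[-4.0, 4.4, 12.6], [-6.7, -2.5, 2.0], [172.4, 175.8, 178.6], 42], 'top_pipe': ([-0.02, 67.23], 1362), 'scene': [[-4.4, 1.7, 13.4], [-6.8, -4.6, 3.5], [165.1, 171.6, 175.9], 40], 'scene_pipe': ([1.26, 66.08], 470)} (39.56, [499.1, -258.3, 215.0], [0.8, 0.7, -0.2], 62.2, 0.0)
```

```bash
python3 - <<'E'
from h import *
ctrl.move_l(W(-224,1,200),vel=150)
print(ctrl.move_l(W(-224,1,146.5),vel=100,threshold=6))
slide(2.0,.033)
print(scan())
E
```

```text
False
[-2.30000e-02  1.45452e+02  6.61000e+02] (np.float64(30.66703236136743), np.float64(109.43585639388316)) (43.32, [499.7, -269.8, 147.3], [-0.4, -0.3, -0.4], 62.1, 0.0)
[-2.70000e-02  1.45533e+02  6.58000e+02] (np.float64(30.84176070438527), np.float64(109.18809700201317)) (43.57, [499.8, -269.8, 147.3], [0.0, 1.1, -0.9], 62.0, 0.0)
{'top': [[-6.0, 2.2, 10.6], [-6.6, -2.3, 2.3], [173.0, 175.7, 178.5], 43], 'top_pipe': ([-0.05, 67.35], 1364), 'scene': [[-6.8, -0.1, 10.6], [-7.1, -4.6, 1.8], [165.3, 171.2, 175.8], 38], 'scene_pipe': ([1.1, 66.08], 467)}
```

```bash
cat >> h.py <<'E'
def tilt2():
    p,d,X=cloud("top");s,w,z=light(X,L,PC)
    k=(abs(w)<15)&(z>110)&(z<170)
    a=k&(s>-100)&(s<-15);b=k&(s>38)&(s<102)
    zz=np.r_[z[a],z[b]-16];ss=np.r_[s[a],s[b]];dd=np.r_[np.zeros(a.sum()),np.ones(b.sum())]
    f=least_squares(lambda q:q[0]+q[1]*ss+q[2]*0-zz,[144,0,0],loss="soft_l1",f_scale=1.5)
    return round(-f.x[1],4),round(f.x[0],1),[round(-np.polyfit(s[m],z[m],1)[0],3) for m in(a,b)]
E
python3 - <<'E'
from h import *
print(tilt2(),np.round(tilt(-100,-15)[:3],3));ctrl.hold(.2);print(tilt2(),st())
E
```

```text
(np.float64(0.0003), np.float64(144.2), [np.float64(0.002), np.float64(-0.001)]) [6.0000e-03 1.4377e+02 5.9800e+02]
(np.float64(-0.0008), np.float64(144.2), [np.float64(0.001), np.float64(-0.003)]) (44.02, [499.8, -269.8, 147.3], [0.1, -0.5, 0.0], 62.2, 0.0)
```

```bash
python3 - <<'E'
from h import *
p=np.array(sensors.read_state()["eef_pos"])
ctrl.move_l(p+[0,0,68],vel=200)
ctrl.gripper_to(32)
ctrl.move_l(W(2,-2.2,215),vel=250)
print(ctrl.move_l(W(2,-2.2,174),vel=80,threshold=5),st())
ctrl.gripper_to(5,force=20);print(st())
p=np.array(sensors.read_state()["eef_pos"])
ctrl.move_l(p-np.r_[1.6*L,0],vel=20);print(st())
ctrl.gripper_to(32);ctrl.hold(.3)
p=np.array(sensors.read_state()["eef_pos"])
ctrl.move_l(p+[0,0,55],vel=120);ctrl.move_l(W(-190,0,235),vel=250);ctrl.hold(.8)
print(tilt2(),scan(),st());ctrl.hold(.2);print(tilt2())
E
```

```text
False (46.63, [509.2, -41.7, 174.0], [0.2, 0.5, 0.5], 31.8, 0.0)
(46.95, [510.0, -41.7, 175.3], [-1.2, 0.2, 5.3], 9.3, 26.3)
(47.22, [510.0, -43.2, 175.4], [0.3, 1.3, 1.4], 9.6, 25.7)
(np.float64(-0.003), np.float64(144.2), [np.float64(-0.001), np.float64(0.007)]) {'top': [[-8.0, 0.3, 8.5], [-6.4, -2.1, 2.1], [172.3, 175.9, 177.7], 42], 'top_pipe': ([-0.0, 67.33], 1362), 'scene': [[-8.2, -1.5, 9.0], [-7.4, -3.9, 1.2], [165.1, 172.0, 176.0], 40], 'scene_pipe': ([1.17, 66.08], 469)} (50.33, [500.5, -233.4, 235.0], [-0.6, 0.2, -0.3], 31.9, 0.0)
(np.float64(-0.002), np.float64(144.3), [np.float64(0.002), np.float64(-0.005)])
```

Both checks pass: the light is level (tilt -0.002 rad) and the tab is within about 1 mm of the pipe's middle in both cameras. The arm is clear, so I'm handing in.

```bash
python3 -c "
from h import *
print(tilt2(),st());print(ctrl.finish_job())"
```

```text
(np.float64(-0.003), np.float64(144.1), [np.float64(0.005), np.float64(0.0)]) (50.63, [500.5, -233.3, 235.0], [-0.2, -0.3, -0.8], 32.3, 0.0)
the job is handed in; nothing more can be done
None
```

I handed the job in at about 51 s: the light rests level on the pipe by itself (tilt about -0.003 rad), the hanger tab is within about 1 mm of the pipe's middle, and nothing else on the bench was handled.

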